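Stack the printing jig trays on the base block

ROBOT

A 6-joint arm with a two-finger parallel gripper is mounted at the origin on the work surface. World frame = base frame: x ahead of the robot, y to its left, z up, the work surface at z = 0. Lengths are in m, angles in rad, forces in N, time in s.
With the tool pointing down it reaches from about 0.3 to 0.775 m from the base axis. Payload 14.6 kg.
Tool frame: the origin (TCP) lies at the very end of the fingers, on their centre line; the grasp point (between the pads) lies 19 mm behind it (ctrl.grip_depth is the distance from the TCP to the grasp point, in m); z points along the fingers, y is the line along which they close (so a half turn about z gives the same grasp; the last joint's range is limited). The gripper opens to 85 mm and grips with 20 to 120 N. Pads are 22 mm wide; open, the fingers measure 114 mm over their backs; the gripper's body (76 mm by 85 mm) begins 54 mm behind the grasp point. The pads swing forward as they close: fully open they stand 13 mm farther back than shut.
Start: joints at [1.112, 0.3, 1.521, -0, 1.321, -0.067], TCP at [0.21, 0.508, 0.231] pointing down, gripper open.
Joint ranges: [-3.03, 3.03], [-0.79, 2.21], [0.23, 2.52], [-1.04, 4.18], [0, 3.07], [-2.55, 2.55]. Speed limits (rad/s): [2.22, 2.22, 2.57, 3.14, 3.14, 3.14].

INTERFACE

Orientations are given as a unit quaternion [w, x, y, z].
In Python, from workcell import ctrl gives the robot as it stands.
- The arm moves only by the tool arm_command, never from a script. Its argument "commands" is a list of rows, each an object of numbers: "rx", "ry", "rz": the turn, a rotation vector about the tool's x, y, z in degrees; "dx", "dy", "dz": the shift along the tool's x, y, z in m; "fingers": the gripper command: -1 is fully open, 1 is shut, values between are in proportion. In form: [{"rx": .., "ry": .., "rz": .., "dx": .., "dy": .., "dz": .., "fingers": ..}, ...]. A call has 1 to 8 rows; each row is the pose to reach, as a shift and turn from the pose commanded when the call began, along the tool's axes at that moment; what a row does not reach only later rows make up. A row lasts 1/12 s, in which the tool goes at most 41.7 mm and 7.16 degrees, less where a joint would pass 70% of its speed; a pose out of reach is approached as far as the arm can. A call with a gripper value outside its range is refused whole. The fingers move at their own pace and stop on an object; "grip_force" is the grip in N (left out, the last holds). Time passes only in rows, so rows that repeat a pose let the fingers close. It gives the time, the measured TCP pose, the force, the opening and the grip force at its end, in the units of the state.
- ctrl.read_state(): the state, without advancing time (a new reading comes with each control period).
- ctrl.capture(name): name is "side" or "top" or "wrist"; returns a dict with "img" (420x560x3 uint8, red, green, blue), "range_z" (420x560 float32, m along the optical axis (not along the pixel's ray), 0 where there is no reading), "fov_y" (degrees; the focal length in pixels is half the picture's height over the tangent of half this angle, whatever the lens; pixels are square), "cx", "cy" (the principal point, pixels), "k1" (the pictures are not rectified: a ray, as slopes to the right and down, at radius r is drawn at 1 + k1 r^2 times it, then the intrinsics apply), "extrinsics" (4x4, takes a point from world to camera coordinates). Camera axes: x right, y down, z forward; pixel columns grow to the right and rows downward; lengths in m; the calibration is good to about 2 mm. A picture is of the moment at which its call begins.
- ctrl.hand_in(): hands the job in; it is judged then, once.
Trained networks look in the newest picture that a camera, given by its name, has taken for a name from the list of things; names that differ only in an ending like _2 or _b are one class to them, and where a whole thing is asked for, a point or a joint stands for the part that bears it (a point fixed in the world has none). Each returns a list of dicts, best first, with "confidence" (0 to 1); they miss things now and then, are a little off and sometimes report something else, mostly with a low value. They report only what shows in the picture. A call takes as long as a camera call. They do not tell look-alikes from the thing itself.
- ctrl.silhouettes(camera, name): "pixels" (420x560 bool, what is visible of it) and "extent" ([centre column, centre row, width, height] in pixels, round what is visible of it).
- ctrl.pinpoint(camera, name): "at" ([column, row] in pixels: a listed point, or the origin of a listed thing).
The state is a dict: "time_s": time; "joint_positions": joint angles; "qd": joint speeds; "joint_torque": joint torques, N m; "tool_pos": TCP position; "orientation": TCP orientation; "ft_force": force on the tool from outside, world axes, zero at the start; "wrist_torque": the same for the moment, N m; "gripper_width": finger opening in m; "gripper_force": force on a finger pad.
Only numpy, scipy, OpenCV 4.12 (cv2) and the standard library are available. Lean on these libraries where they do the work, as an engineer would, in place of code of your own. Each camera call takes 0.05 s, during which the arm holds its last target. There are 200 camera calls.

TASK

Stack the four plywood jig trays on the black base block in the order they will be printed: the tray with one big pocket at the bottom, then the one with two pockets, then three, and the one with six pockets on top. Place them in that order, each fully home with its corner pins down in the sockets of the one below. Do not knock over the two little ink bottles.

Things in the scene. Friction and masses are not known exactly. Their poses are not given: they have to be found in the camera images.
- tray_one_center (a point): Plywood jig tray with ONE big pocket (88 x 52 mm), 14 mm deep, lined black. Body 130 (x, length) x 62 (y) x 36 mm (z), flat sides, 0.2 kg; grip across the 62 mm. Point: middle of the body, 28 mm above the table at the start. Below: 4 round-nosed pins, 10 long, 10 thick, at x +-54, y +-20; in the top: 4 sockets, 14 square, 14 deep, same places. Either way round fits.
- tray_two_center (a point): Plywood jig tray with TWO pockets side by side along its length, 14 mm deep, lined black. Body 130 (x, length) x 62 (y) x 36 mm (z), flat sides, 0.2 kg; grip across the 62 mm. Point: middle of the body, 28 mm above the table at the start. Below: 4 round-nosed pins, 10 long, 10 thick, at x +-54, y +-20; in the top: 4 sockets, 14 square, 14 deep, same places. Either way round fits.
- tray_three_center (a point): Plywood jig tray with THREE pockets side by side along its length, 14 mm deep, lined black. Body 130 (x, length) x 62 (y) x 36 mm (z), flat sides, 0.2 kg; grip across the 62 mm. Point: middle of the body, 28 mm above the table at the start. Below: 4 round-nosed pins, 10 long, 10 thick, at x +-54, y +-20; in the top: 4 sockets, 14 square, 14 deep, same places. Either way round fits.
- tray_six_center (a point): Plywood jig tray with SIX small pockets (3 along its length x 2 across), 14 mm deep, lined black. Body 130 (x, length) x 62 (y) x 36 mm (z), flat sides, 0.2 kg; grip across the 62 mm. Point: middle of the body, 28 mm above the table at the start. Below: 4 round-nosed pins, 10 long, 10 thick, at x +-54, y +-20; in the top: 4 sockets, 14 square, 14 deep, same places. Either way round fits.
- base_top (a point): Black base block fixed to the table, 146 (x) x 58 (y) x 24 mm high on a foot 180 x 58 x 5. Point: middle of its top face; x along the length, z up. Its top has 4 sockets, 14 mm square, 14 deep, at x +-54, y +-20 for a tray's pins. A tray fully home on it has its middle 18 mm above this point; each next tray is 36 mm higher.
- ink_a_center (a point): Small black ink bottle standing on the table, 34 mm diameter, 55 mm high, 60 g; a bystander. This point is its middle, half-way up.
- ink_b_center (a point): Small black ink bottle standing on the table, 34 mm diameter, 55 mm high, 60 g; a bystander. This point is its middle, half-way up.
There are look-alikes about, which are no part of the job. What is shaped like the part that bears tray_three_center but turquoise is not meant. What is shaped like the part that bears tray_six_center but green or yellow is not meant.

How it is judged:
By the outcome, as a careful person would: the job done as asked, in the order asked, and still so for the second after the job is handed in, with the robot touching nothing.
It also fails if it takes over 147 s, if anything falls off the work surface, if the arm or the gripper's body presses on something with over 40 N, if the wrist force passes 120 N, or if a joint passes its speed limit or range.

## Working session

There is one attempt and no reset: what is moved stays moved. The work goes in short steps, Python scripts to look and compute and a tool call to move; the robot and the scene stay as the last step left them, time stands still between calls to the robot, and variables do not carry over. Pictures are saved under pics/ and viewed, at most 14 in all, crops included, and the job is handed in when it is done.

Besides the shell and the picture viewer there is one more tool, called after "Call:" as name(argument=value, ...), one argument or row to a line, values as JSON. arm_command: Moves the arm, as the interface text tells. Its arguments: {"type":"object","properties":{"commands":{"type":"array"},"grip_force":{"type":"number"}},"required":["commands"]}

```bash
mkdir -p pics; ls; cat > h.py <<'E'
import numpy as np, cv2
from workcell import ctrl
def cap(n,save=None):
    c=ctrl.capture(n)
    if save: cv2.imwrite('pics/'+save,c['img'][:,:,::-1])
    return c
def rays(c,uv):
    f=210/np.tan(np.radians(c['fov_y'])/2)
    K=np.array([[f,0,c['cx']],[0,f,c['cy']],[0,0,1.]])
    uv=np.asarray(uv,float).reshape(-1,1,2)
    return cv2.undistortPoints(uv,K,np.array([c['k1'],0,0,0,0.])).reshape(-1,2)
def w_z(c,uv,z):   # intersect with plane z
    s=rays(c,uv);E=c['extrinsics'];R,t=E[:3,:3],E[:3,3]
    d=np.c_[s,np.ones(len(s))]@R; o=-R.T@t
    return o+d*((z-o[2])/d[:,2])[:,None]
def w_d(c,uv):   # by depth
    uv=np.asarray(uv,float).reshape(-1,2);s=rays(c,uv)
    z=c['range_z'][uv[:,1].round().astype(int),uv[:,0].round().astype(int)]
    P=np.c_[s,np.ones(len(s))]*z[:,None];E=c['extrinsics']
    return (P-E[:3,3])@E[:3,:3]
names=['tray_one_center','tray_two_center','tray_three_center','tray_six_center','base_top','ink_a_center']
E
python3 - <<'E'
from h import *
np.set_printoptions(precision=4,suppress=True)
s=ctrl.read_state();print(s['tool_pos'],s['orientation'],s['gripper_width'],ctrl.grip_depth)
for n in ['top','side']:
    c=cap(n,n+'0.png')
    for k in names:
        for d in ctrl.pinpoint(n,k):
            if d['confidence']>.15: print(n,k,round(d['confidence'],2),np.round(d['at']),w_d(c,d['at'])[0])
E
```

```text
pics
[0.2099 0.5081 0.2307] [-0.0002  0.1947  0.9809 -0.0006] 0.08513425790573055 0.0187
top tray_one_center 0.91 [183. 141.] [0.6044 0.1871 0.0332]
top tray_two_center 0.84 [323. 149.] [ 0.5917 -0.1602  0.0417]
top tray_three_center 0.66 [402. 206.] [ 0.4573 -0.3501  0.0342]
top tray_three_center 0.65 [419. 292.] [ 0.257  -0.3835  0.0349]
top tray_three_center 0.63 [474. 184.] [ 0.5172 -0.5265  0.0323]
top tray_six_center 0.88 [335. 271.] [ 0.2984 -0.1883  0.0456]
top tray_six_center 0.87 [260. 211.] [ 0.435  -0.0104  0.033 ]
top tray_six_center 0.63 [129. 291.] [0.241  0.2847 0.0327]
top base_top 0.73 [108. 190.] [0.4788 0.3637 0.0219]
top ink_a_center 0.45 [335. 219.] [ 0.4178 -0.188   0.0554]
side tray_one_center 0.96 [305. 167.] [0.6107 0.1942 0.0303]
side tray_two_center 0.94 [338. 238.] [ 0.5873 -0.178   0.048 ]
side tray_two_center 0.44 [304. 170.] [0.5965 0.1593 0.0413]
side tray_three_center 0.88 [208. 336.] [ 0.2635 -0.3956  0.034 ]
side tray_three_center 0.8 [303. 304.] [ 0.4537 -0.3641  0.0445]
side tray_three_center 0.77 [362. 370.] [ 0.511  -0.5387  0.0465]
side tray_six_center 0.97 [262. 210.] [ 0.4398 -0.0092  0.0333]
side tray_six_center 0.92 [211. 266.] [ 0.2879 -0.2086  0.041 ]
side tray_six_center 0.86 [179. 164.] [0.2426 0.2605 0.0495]
side base_top 0.59 [256. 147.] [0.4905 0.3694 0.0234]
side ink_a_center 0.67 [269. 256.] [ 0.4175 -0.2025  0.042 ]
```

View pics/top0.png

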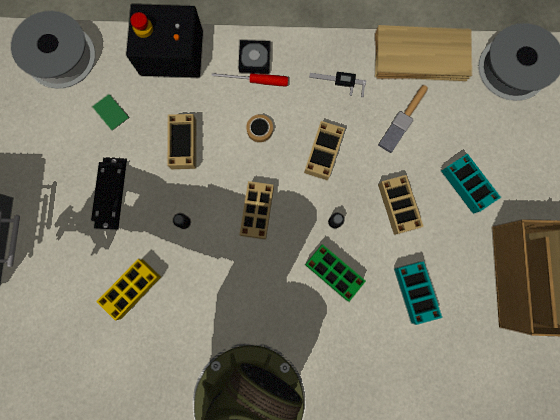

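```bash
python3 - <<'E'
from h import *
np.set_printoptions(precision=4,suppress=True)
c=cap('top')
for k in names:
    for d in ctrl.silhouettes('top',k):
        if d['confidence']<.3: continue
        v,u=np.nonzero(d['pixels']); P=w_d(c,np.c_[u,v]); z=P[:,2]
        h={'base_top':.024,'ink_a_center':.055}.get(k,.046)
        m=abs(z-h)<.008
        # silhouette includes sides; use top-height pixels, filled
        col=c['img'][v,u].mean(0)
        if m.sum()<20: print(k,'few',m.sum(),P.mean(0)); continue
        r=cv2.minAreaRect((P[m,:2]*1000).astype(np.float32))
        print(k,round(d['confidence'],2),'px',np.round(d['extent'][:2]),'rect mm',np.round(r[0],1),np.round(r[1],1),round(r[2],1),'col',col.round(),'z',np.median(z[m]).round(4))
E
```

```text
tray_one_center 0.92 px [182. 143.] rect mm [606.5 190.8] [130.9  66.3] 3.6 col [80. 70. 48.] z 0.0452
tray_two_center 0.91 px [325. 150.] rect mm [ 593.2 -162.9] [ 61.9 131.8] 73.4 col [92. 79. 54.] z 0.0453
tray_two_center 0.45 px [257. 212.] rect mm [438.7  -2. ] [ 62.1 130. ] 83.4 col [73. 61. 40.] z 0.0455
tray_three_center 0.94 px [416. 293.] rect mm [ 255.9 -381.5] [132.2  65.2] 16.7 col [16. 70. 65.] z 0.0451
tray_three_center 0.81 px [472. 185.] rect mm [ 518.5 -517.7] [129.5  64.8] 34.0 col [11. 70. 66.] z 0.0447
tray_three_center 0.77 px [401. 205.] rect mm [ 461.8 -347.5] [129.3  64. ] 16.5 col [90. 76. 50.] z 0.0451
tray_three_center 0.68 px [181. 143.] rect mm [606.  190.8] [130.   66.3] 3.6 col [78. 68. 47.] z 0.0452
tray_six_center 0.91 px [129. 289.] rect mm [245.7 286.2] [ 63.7 130.8] 50.1 col [106.  89.   8.] z 0.0455
tray_six_center 0.79 px [257. 209.] rect mm [438.7  -2.1] [ 61.8 130. ] 83.4 col [73. 61. 39.] z 0.0455
tray_six_center 0.72 px [337. 275.] rect mm [ 296.  -189.8] [130.   62.2] 51.0 col [19. 70. 29.] z 0.0456
base_top 0.65 px [109. 194.] rect mm [476.5 364.8] [ 59.2 145.6] 88.6 col [13. 13. 13.] z 0.024
ink_a_center 0.46 px [336. 222.] rect mm [ 420.3 -194.5] [19.5 18.6] 1.9 col [44. 44. 44.] z 0.0548
```

Candidates: ONE is at px (182,142) and TWO at (325,150), each the only one of its kind. THREE is the plywood tray at (401,205), not the turquoise ones at (418,292) and (471,183). SIX is the plywood tray at (257,209), not green (335,271) or yellow (129,290). The base is at (109,194) and the inks at (181,220) and (336,219). Next is one close crop to check the choices, and the first move's numbers.

```bash
cat >> h.py <<'E'
def go(xy,z,yaw):
    """print tool-frame shift to reach world xy,z and closing-line angle yaw (deg)"""
    from scipy.spatial.transform import Rotation as Ro
    s=ctrl.read_state();q=np.array(s['orientation']);R=Ro.from_quat(np.r_[q[1:],q[0]]).as_matrix()
    d=R.T@(np.array([*xy,z])-s['tool_pos']); cy=np.degrees(np.arctan2(R[1,1],R[0,1]))
    t=(yaw-cy+180)%360-180
    y=np.radians(yaw);G=np.array([[np.sin(y),np.cos(y),0],[-np.cos(y),np.sin(y),0],[0,0,-1]])
    if np.isclose(R[2,2],-1,atol=.05): G=np.c_[np.array([-0.,0,0]),[0,0,0],[0,0,0]]
    yv=np.array([np.cos(y),np.sin(y),0]);zv=np.array([0,0,-1.]);G=np.c_[np.cross(yv,zv),yv,zv]
    rv=np.degrees(Ro.from_matrix(R.T@G).as_rotvec())
    print('t',round(s['time_s'],2),'pos',np.round(s['tool_pos'],4),'yaw',round(cy,2),'w',round(s['gripper_width'],4),'F',np.round(s['ft_force'],1),'q6',np.round(s['joint_positions'][5],2))
    print('  shift',np.round(d,4),'rotvec',np.round(rv,1))
E
python3 - <<'E'
from h import *
i=cv2.imread('pics/top0.png')
cv2.imwrite('pics/crop0.png',cv2.resize(i[100:320,80:480],None,fx=2,fy=2,interpolation=cv2.INTER_CUBIC))
go([.6065,.1908],.15,93.6)
E
```

```text
t 1.05 pos [0.21   0.5083 0.2312] yaw 67.55 w 0.0853 F [ 1.1 -0.4 -0.1] q6 -0.07
  shift [-0.4877 -0.142   0.0812] rotvec [ -0.   -0.  -26.1]
```

View pics/crop0.png

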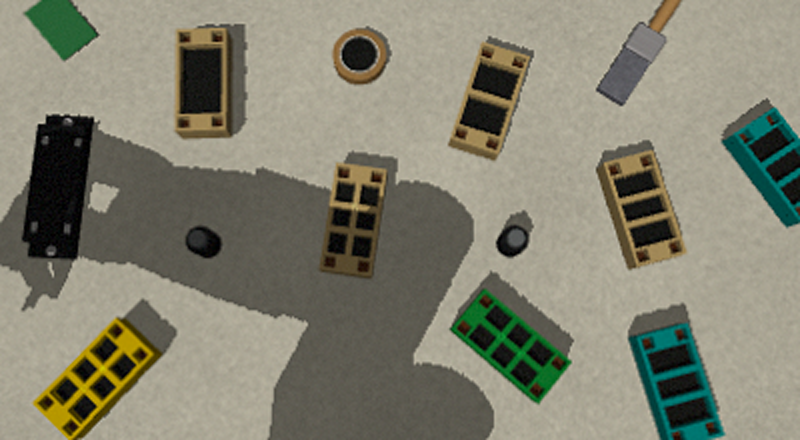

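The crop shows plywood ONE at the top left, TWO at the top right of centre, SIX in the middle and THREE at the right. The base is at the far left, with foot bolts at full-picture px ≈(114,161) and (106,225). The choices stand.

Call:
arm_command(
  commands=[
    {"dx":-0.04,"dy":-0.012},
    {"dx":-0.08,"dy":-0.024},
    {"dx":-0.12,"dy":-0.036},
    {"dx":-0.16,"dy":-0.047},
    {"dx":-0.2,"dy":-0.058},
    {"dx":-0.24,"dy":-0.07},
    {"dx":-0.28,"dy":-0.082},
    {"dx":-0.31,"dy":-0.09},
  ],
)

```text
$.commands[0]: bad value
```

Call:
arm_command(
  commands=[
    {"dx":-0.035,"dy":-0.01,"dz":0.015,"rz":-6},
    {"dx":-0.07,"dy":-0.02,"dz":0.03,"rz":-12},
    {"dx":-0.105,"dy":-0.03,"dz":0.045,"rz":-18},
    {"dx":-0.14,"dy":-0.04,"dz":0.06,"rz":-24},
    {"dx":-0.178,"dy":-0.052,"dz":0.075,"rz":-26},
    {"dx":-0.178,"dy":-0.052,"dz":0.08,"rz":-26},
    {"dx":-0.178,"dy":-0.052,"dz":0.08,"rz":-26},
  ],
)

```text
$.commands[0]: bad value
```

```bash
cat >> h.py <<'E'
def meas(cam,k,near,h=.046):
    c=cap(cam)
    for d in ctrl.silhouettes(cam,k):
        v,u=np.nonzero(d['pixels']);P=w_d(c,np.c_[u,v]);m=(abs(P[:,2]-h)<.008)
        if m.sum()<20: continue
        r=cv2.minAreaRect((P[m,:2]*1000).astype(np.float32))
        if np.hypot(*(np.array(r[0])/1000-near))>.06: continue
        print(cam,k,round(d['confidence'],2),np.round(r[0],1),np.round(r[1],1),round(r[2],1),'med z',np.median(P[m,2]).round(4),'edge',u.min(),u.max(),v.min(),v.max());break
E
python3 - <<'E'
from h import *
np.set_printoptions(precision=4,suppress=True)
go([.6065,.1908],.012,93.6)
c=cap('wrist','w1.png');meas('wrist','tray_one_center',[.6065,.1908])
t=cap('top');b=w_z(t,[[114,161],[106,225]],.006);print(b,np.degrees(np.arctan2(*(b[0]-b[1])[[1,0]])),b.mean(0))
E
```

```text
t 1.05 pos [0.21   0.5083 0.2312] yaw 67.55 w 0.0853 F [ 1.1 -0.4 -0.1] q6 -0.07
  shift [-0.4877 -0.142   0.2192] rotvec [ -0.   -0.  -26.1]
[[0.5572 0.3626 0.006 ]
 [0.3949 0.366  0.006 ]] -1.2255964484190112 [0.476  0.3643 0.006 ]
```

View pics/w1.png

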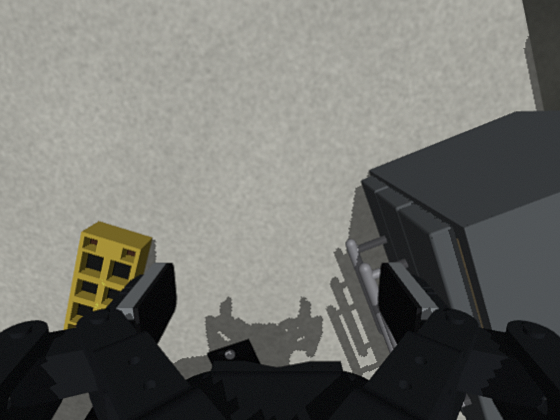

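The move was refused because rows need all seven fields. The wrist picture, still taken at the start pose, shows only yellow SIX (left) and a base corner (230,355). The base bolts agree with the rectangle: centre (0.476, 0.3645), −1.3°.

Call:
arm_command(
  commands=[
    {"rx":0,"ry":0,"rz":0,"dx":-0.04,"dy":-0.012,"dz":0,"fingers":-1},
    {"rx":0,"ry":0,"rz":0,"dx":-0.08,"dy":-0.024,"dz":0,"fingers":-1},
    {"rx":0,"ry":0,"rz":0,"dx":-0.12,"dy":-0.036,"dz":0,"fingers":-1},
    {"rx":0,"ry":0,"rz":0,"dx":-0.16,"dy":-0.047,"dz":0,"fingers":-1},
    {"rx":0,"ry":0,"rz":0,"dx":-0.2,"dy":-0.058,"dz":0,"fingers":-1},
    {"rx":0,"ry":0,"rz":0,"dx":-0.24,"dy":-0.07,"dz":0,"fingers":-1},
    {"rx":0,"ry":0,"rz":0,"dx":-0.28,"dy":-0.082,"dz":0,"fingers":-1},
    {"rx":0,"ry":0,"rz":0,"dx":-0.31,"dy":-0.09,"dz":0,"fingers":-1},
  ],
  grip_force=50,
)

```text
time_s: 1.92
tool_pos: [0.4642, 0.3044, 0.2314]
orientation: [0.0, 0.195, 0.981, -0.0]
ft_force: [0.4, 0.5, 0.6]
gripper_width: 0.0857
gripper_force: 0.0
```

Call:
arm_command(
  commands=[
    {"rx":0,"ry":0,"rz":-6,"dx":-0.035,"dy":-0.01,"dz":0.015,"fingers":-1},
    {"rx":0,"ry":0,"rz":-12,"dx":-0.07,"dy":-0.02,"dz":0.03,"fingers":-1},
    {"rx":0,"ry":0,"rz":-18,"dx":-0.105,"dy":-0.03,"dz":0.045,"fingers":-1},
    {"rx":0,"ry":0,"rz":-24,"dx":-0.14,"dy":-0.04,"dz":0.06,"fingers":-1},
    {"rx":0,"ry":0,"rz":-26,"dx":-0.178,"dy":-0.052,"dz":0.075,"fingers":-1},
    {"rx":0,"ry":0,"rz":-26,"dx":-0.178,"dy":-0.052,"dz":0.08,"fingers":-1},
    {"rx":0,"ry":0,"rz":-26,"dx":-0.178,"dy":-0.052,"dz":0.08,"fingers":-1},
  ],
)

```text
time_s: 2.5
tool_pos: [0.6071, 0.189, 0.1489]
orientation: [-0.002, -0.03, 1.0, -0.0]
ft_force: [-0.5, -0.1, 0.1]
gripper_width: 0.0855
gripper_force: 0.0
```

```bash
python3 - <<'E'
from h import *
go([.6065,.1908],.012,93.6)
c=cap('wrist','w2.png');meas('wrist','tray_one_center',[.6065,.1908])
E
```

```text
t 2.5 pos [0.6071 0.189  0.1489] yaw 93.39 w 0.0855 F [-0.5 -0.1  0.1] q6 -1.39
  shift [0.     0.0019 0.1369] rotvec [-0.  -0.2 -0.2]
wrist tray_one_center 0.76 [607. 190.] [130.4  62.2] 3.3 med z 0.0448 edge 232 320 119 286
```

View pics/w2.png

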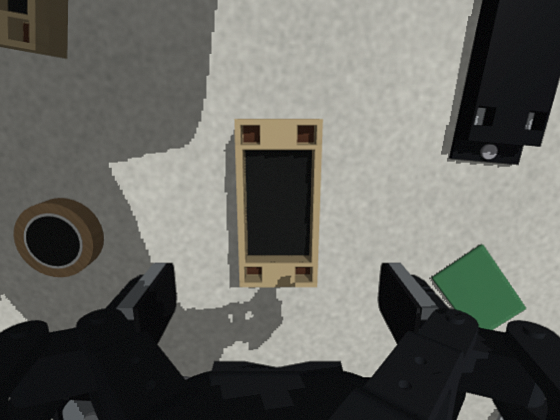

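The wrist view shows the ONE tray upright at (278,203), centred between the fingers. It measures (607,190) mm at 3.3°, so I go down and grip.

Call:
arm_command(
  commands=[
    {"rx":0,"ry":0,"rz":0,"dx":0,"dy":0.001,"dz":0.035,"fingers":-1},
    {"rx":0,"ry":0,"rz":0,"dx":0,"dy":0.001,"dz":0.07,"fingers":-1},
    {"rx":0,"ry":0,"rz":0,"dx":0,"dy":0.001,"dz":0.1,"fingers":-1},
    {"rx":0,"ry":0,"rz":0,"dx":0,"dy":0.001,"dz":0.125,"fingers":-1},
    {"rx":0,"ry":0,"rz":0,"dx":0,"dy":0.001,"dz":0.137,"fingers":-1},
    {"rx":0,"ry":0,"rz":0,"dx":0,"dy":0.001,"dz":0.137,"fingers":-1},
    {"rx":0,"ry":0,"rz":0,"dx":0,"dy":0.001,"dz":0.137,"fingers":1},
    {"rx":0,"ry":0,"rz":0,"dx":0,"dy":0.001,"dz":0.137,"fingers":1},
  ],
  grip_force=50,
)

```text
time_s: 3.32
tool_pos: [0.6078, 0.1923, 0.0167]
orientation: [0.002, -0.031, 1.0, 0.0]
ft_force: [0.7, -6.3, 3.1]
gripper_width: 0.064
gripper_force: 2.7
```

Call:
arm_command(
  commands=[
    {"rx":0,"ry":0,"rz":0,"dx":0,"dy":0,"dz":0,"fingers":1},
    {"rx":0,"ry":0,"rz":0,"dx":0,"dy":0,"dz":0,"fingers":1},
    {"rx":0,"ry":0,"rz":0,"dx":0,"dy":0,"dz":0,"fingers":1},
    {"rx":0,"ry":0,"rz":0,"dx":0,"dy":0,"dz":-0.01,"fingers":1},
    {"rx":0,"ry":0,"rz":0,"dx":0,"dy":0,"dz":-0.03,"fingers":1},
    {"rx":0,"ry":0,"rz":0,"dx":0,"dy":0,"dz":-0.06,"fingers":1},
    {"rx":0,"ry":0,"rz":0,"dx":0,"dy":0,"dz":-0.08,"fingers":1},
    {"rx":0,"ry":0,"rz":0,"dx":0,"dy":0,"dz":-0.08,"fingers":1},
  ],
)

```text
time_s: 3.98
tool_pos: [0.6087, 0.1922, 0.1003]
orientation: [0.004, -0.031, 1.0, 0.001]
ft_force: [1.3, -0.1, -2.2]
gripper_width: 0.0612
gripper_force: 55.6
```

```bash
cat >> h.py <<'E'
def held(near_off=None):
    """held tray: top view rectangle vs TCP, in tool-x; wrist view"""
    s=ctrl.read_state();p=np.array(s['tool_pos']);c=cap('wrist')
    return c
E
python3 - <<'E'
from h import *
go([.4762,.3645],.06,88.7)
s=ctrl.read_state();h=s['tool_pos'][2]-.012+.046
meas('wrist','tray_one_center',np.array(s['tool_pos'][:2]),h)
E
```

```text
t 3.98 pos [0.6087 0.1922 0.1003] yaw 93.55 w 0.0612 F [ 1.3 -0.1 -2.2] q6 -1.38
  shift [0.1219 0.1801 0.0396] rotvec [0.1 0.4 4.9]
wrist tray_one_center 0.59 [591.4 191.3] [98.1 62.4] 3.5 med z 0.1278 edge 181 370 118 370
```

Call:
arm_command(
  commands=[
    {"rx":0,"ry":0,"rz":1,"dx":0.02,"dy":0.03,"dz":0,"fingers":1},
    {"rx":0,"ry":0,"rz":2,"dx":0.04,"dy":0.06,"dz":0,"fingers":1},
    {"rx":0,"ry":0,"rz":3,"dx":0.06,"dy":0.09,"dz":0,"fingers":1},
    {"rx":0,"ry":0,"rz":4,"dx":0.08,"dy":0.12,"dz":0,"fingers":1},
    {"rx":0,"ry":0,"rz":5,"dx":0.1,"dy":0.15,"dz":0,"fingers":1},
    {"rx":0,"ry":0,"rz":5,"dx":0.12,"dy":0.18,"dz":0,"fingers":1},
    {"rx":0,"ry":0,"rz":5,"dx":0.12,"dy":0.18,"dz":0.02,"fingers":1},
    {"rx":0,"ry":0,"rz":5,"dx":0.12,"dy":0.18,"dz":0.02,"fingers":1},
  ],
)

```text
time_s: 4.75
tool_pos: [0.4729, 0.3641, 0.0702]
orientation: [-0.003, 0.011, 1.0, -0.002]
ft_force: [-0.8, -0.4, -3.6]
gripper_width: 0.0618
gripper_force: 55.6
```

```bash
python3 - <<'E'
from h import *
go([.4776,.3645],.0395,88.7)
s=ctrl.read_state();h=s['tool_pos'][2]-.0145+.046
cap('wrist','w3.png')
for cam in['wrist','top']: meas(cam,'tray_one_center',np.array(s['tool_pos'][:2]),h)
meas('wrist','base_top',[.476,.364],.024)
E
```

```text
t 4.75 pos [0.4729 0.3641 0.0702] yaw 88.72 w 0.0618 F [-0.8 -0.4 -3.6] q6 -0.95
  shift [-0.0048  0.0006  0.0307] rotvec [-0.2 -0.3  0. ]
wrist tray_one_center 0.75 [457.2 364.1] [62.7 97.9] 88.6 med z 0.0996 edge 181 371 118 371
top tray_one_center 0.8 [475.  359.5] [132.3  63. ] 2.8 med z 0.102 edge 80 115 156 215
```

View pics/w3.png

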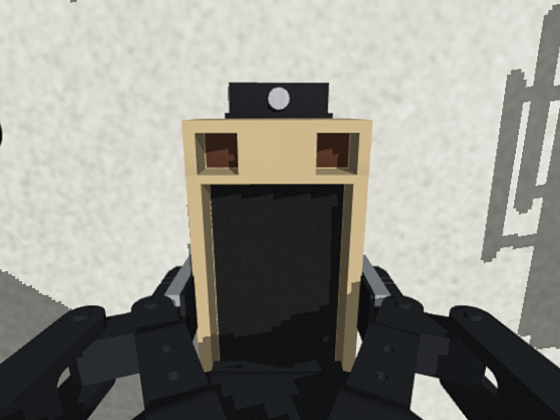

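The wrist view shows the tray with its near edge at row 119, and beyond it the base foot end (row 83) and bolt (279,98), laterally aligned. I need the lengthwise check.

```bash
python3 - <<'E'
from h import *
np.set_printoptions(precision=4,suppress=True)
c=cap('wrist')
print(w_d(c,[[279,98],[240,88],[320,88]]),w_z(c,[[229.5,83],[328,83]],.005), w_z(c,[[279,98.5]],.008))
print('tray end',w_z(c,[[182,120],[277,120],[371,120]],.1005))
E
```

```text
[[0.3995 0.3672 0.0082]
 [0.3931 0.3445 0.0046]
 [0.3944 0.3915 0.0046]] [[0.3902 0.3385 0.005 ]
 [0.3918 0.3961 0.005 ]] [[0.3998 0.3672 0.008 ]]
tray end [[0.4096 0.3343 0.1005]
 [0.4105 0.3656 0.1005]
 [0.4113 0.3966 0.1005]]
```

Call:
arm_command(
  commands=[
    {"rx":0,"ry":0,"rz":0,"dx":-0.005,"dy":0.001,"dz":0.01,"fingers":1},
    {"rx":0,"ry":0,"rz":0,"dx":-0.005,"dy":0.001,"dz":0.02,"fingers":1},
    {"rx":0,"ry":0,"rz":0,"dx":-0.005,"dy":0.001,"dz":0.026,"fingers":1},
    {"rx":0,"ry":0,"rz":0,"dx":-0.005,"dy":0.001,"dz":0.03,"fingers":1},
    {"rx":0,"ry":0,"rz":0,"dx":-0.005,"dy":0.001,"dz":0.033,"fingers":1},
    {"rx":0,"ry":0,"rz":0,"dx":-0.005,"dy":0.001,"dz":0.036,"fingers":1},
    {"rx":0,"ry":0,"rz":0,"dx":-0.005,"dy":0.001,"dz":0.036,"fingers":1},
  ],
)

```text
time_s: 5.73
tool_pos: [0.4805, 0.3648, 0.0377]
orientation: [-0.0, 0.013, 1.0, -0.0]
ft_force: [-1.3, 0.2, -3.4]
gripper_width: 0.0611
gripper_force: 55.9
```

```bash
cat >> h.py <<'E'
def ends():
    """wrist view: tray near-end centre & foot-end edge via depth, projected on tool x"""
    s=ctrl.read_state();c=cap('wrist');p=np.array(s['tool_pos']);q=s['orientation']
    uv=np.array([(u,v) for u in range(245,316,3) for v in range(40,175)])
    P=w_d(c,uv);zt=p[2]+.0315
    T=P[abs(P[:,2]-zt)<.006];F=P[(abs(P[:,2]-.005)<.003)]
    dark=c['img'][uv[:,1],uv[:,0]].mean(1)<60
    F=P[(P[:,2]<.012)&dark]
    print('tcp',np.round(p,4),'tray end x',T[:,0].min().round(4),'topz',np.median(T[:,2]).round(4),'foot end x',np.percentile(F[:,0],1).round(4) if len(F) else None)
    return c
E
python3 - <<'E'
from h import *
c=ends();cv2.imwrite('pics/w4.png',c['img'][:,:,::-1])
go([.4776,.3645],.0285,88.7)
E
```

```text
tcp [0.4805 0.3648 0.0377] tray end x 0.4142 topz 0.0657 foot end x 0.387
t 5.78 pos [0.4807 0.3648 0.0381] yaw 88.56 w 0.061 F [-0.7 -0.3 -2.1] q6 -0.96
  shift [ 0.003  -0.0004  0.0096] rotvec [-0.  -0.  -0.1]
```

View pics/w4.png

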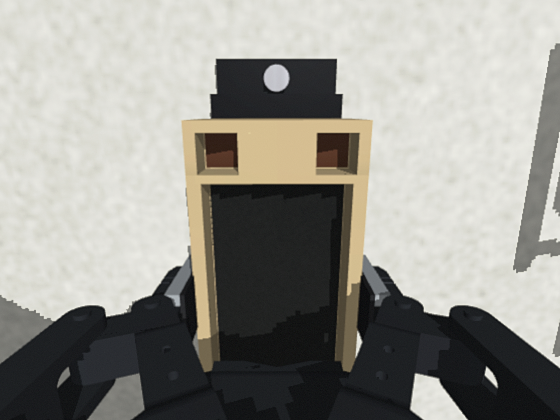

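Call:
arm_command(
  commands=[
    {"rx":0,"ry":0,"rz":0,"dx":0.002,"dy":0,"dz":0,"fingers":1},
    {"rx":0,"ry":0,"rz":0,"dx":0.002,"dy":0,"dz":0.002,"fingers":1},
    {"rx":0,"ry":0,"rz":0,"dx":0.002,"dy":0,"dz":0.004,"fingers":1},
    {"rx":0,"ry":0,"rz":0,"dx":0.002,"dy":0,"dz":0.006,"fingers":1},
    {"rx":0,"ry":0,"rz":0,"dx":0.002,"dy":0,"dz":0.008,"fingers":1},
    {"rx":0,"ry":0,"rz":0,"dx":0.002,"dy":0,"dz":0.009,"fingers":1},
    {"rx":0,"ry":0,"rz":0,"dx":0.002,"dy":0,"dz":0.009,"fingers":1},
  ],
)

```text
time_s: 6.37
tool_pos: [0.4789, 0.3649, 0.0313]
orientation: [0.0, 0.013, 1.0, 0.0]
ft_force: [-12.0, -8.9, 22.8]
gripper_width: 0.0609
gripper_force: 58.7
```

```bash
python3 - <<'E'
from h import *
c=ends();go([.4776,.3645],.0285,88.7)
E
```

```text
tcp [0.4789 0.3649 0.0313] tray end x 0.4125 topz 0.0591 foot end x 0.3872
t 6.42 pos [0.4789 0.3649 0.0313] yaw 88.56 w 0.0613 F [-13.1  -7.8  23.3] q6 -0.96
  shift [ 0.0013 -0.0005  0.0028] rotvec [ 0.   0.  -0.1]
```

Call:
arm_command(
  commands=[
    {"rx":0,"ry":0,"rz":0,"dx":0,"dy":0,"dz":0,"fingers":-1},
    {"rx":0,"ry":0,"rz":0,"dx":0,"dy":0,"dz":0,"fingers":-1},
    {"rx":0,"ry":0,"rz":0,"dx":0,"dy":0,"dz":0,"fingers":-1},
    {"rx":0,"ry":0,"rz":0,"dx":0,"dy":0,"dz":-0.02,"fingers":-1},
    {"rx":0,"ry":0,"rz":0,"dx":0,"dy":0,"dz":-0.06,"fingers":-1},
    {"rx":0,"ry":0,"rz":0,"dx":0,"dy":0,"dz":-0.1,"fingers":-1},
    {"rx":0,"ry":0,"rz":0,"dx":0,"dy":0,"dz":-0.12,"fingers":-1},
    {"rx":0,"ry":0,"rz":0,"dx":0,"dy":0,"dz":-0.12,"fingers":-1},
  ],
)

```text
time_s: 7.08
tool_pos: [0.4805, 0.366, 0.1546]
orientation: [0.003, 0.013, 1.0, 0.002]
ft_force: [0.2, 0.7, 0.0]
gripper_width: 0.0851
gripper_force: 0.0
```

```bash
cat >> h.py <<'E'
def flat(cam,k,near,h):
    """top-plane fit of the tray rim + rectangle"""
    c=cap(cam)
    for d in ctrl.silhouettes(cam,k):
        v,u=np.nonzero(d['pixels']);P=w_d(c,np.c_[u,v]);P=P[abs(P[:,2]-h)<.008]
        if len(P)<50: continue
        r=cv2.minAreaRect((P[:,:2]*1000).astype(np.float32))
        if np.hypot(*(np.array(r[0])/1000-near))>.05: continue
        A=np.c_[P[:,:2]-np.array(r[0])/1000,np.ones(len(P))];s=np.linalg.lstsq(A,P[:,2],rcond=None)[0]
        print(cam,k,np.round(r[0],1),np.round(r[1],1),round(r[2],1),'z',s[2].round(4),'tilt deg',np.degrees(s[:2]).round(2));return
    print('none')
E
python3 - <<'E'
from h import *
flat('wrist','tray_one_center',[.477,.3645],.06)
go([.5932,-.1629],.15,73.4)
E
```

```text
wrist tray_one_center [478.2 365.1] [ 62.3 130.6] 88.5 z 0.0586 tilt deg [-0.34  0.12]
t 7.18 pos [0.479  0.3649 0.1495] yaw 88.55 w 0.0854 F [ 0.1  0.1 -1.2] q6 -0.96
  shift [-0.1275 -0.5248 -0.0007] rotvec [ 0.   0.  15.2]
```

ONE is home: level, top at 0.0586 (±2 mm), centre (478,365). Now tray TWO.

Call:
arm_command(
  commands=[
    {"rx":0,"ry":0,"rz":0,"dx":-0.009,"dy":-0.037,"dz":0,"fingers":-1},
    {"rx":0,"ry":0,"rz":0,"dx":-0.018,"dy":-0.074,"dz":0,"fingers":-1},
    {"rx":0,"ry":0,"rz":0,"dx":-0.027,"dy":-0.111,"dz":0,"fingers":-1},
    {"rx":0,"ry":0,"rz":0,"dx":-0.036,"dy":-0.148,"dz":0,"fingers":-1},
    {"rx":0,"ry":0,"rz":0,"dx":-0.045,"dy":-0.185,"dz":0,"fingers":-1},
    {"rx":0,"ry":0,"rz":0,"dx":-0.054,"dy":-0.222,"dz":0,"fingers":-1},
    {"rx":0,"ry":0,"rz":0,"dx":-0.063,"dy":-0.259,"dz":0,"fingers":-1},
    {"rx":0,"ry":0,"rz":0,"dx":-0.07,"dy":-0.29,"dz":0,"fingers":-1},
  ],
)

```text
time_s: 7.85
tool_pos: [0.5411, 0.0707, 0.1476]
orientation: [-0.001, 0.013, 1.0, -0.0]
ft_force: [-0.3, 0.2, 0.1]
gripper_width: 0.0853
gripper_force: 0.0
```

Call:
arm_command(
  commands=[
    {"rx":0,"ry":0,"rz":3,"dx":-0.009,"dy":-0.036,"dz":0,"fingers":-1},
    {"rx":0,"ry":0,"rz":6,"dx":-0.018,"dy":-0.072,"dz":0,"fingers":-1},
    {"rx":0,"ry":0,"rz":9,"dx":-0.027,"dy":-0.108,"dz":0,"fingers":-1},
    {"rx":0,"ry":0,"rz":12,"dx":-0.036,"dy":-0.144,"dz":0,"fingers":-1},
    {"rx":0,"ry":0,"rz":15,"dx":-0.045,"dy":-0.18,"dz":0,"fingers":-1},
    {"rx":0,"ry":0,"rz":15,"dx":-0.054,"dy":-0.215,"dz":0,"fingers":-1},
    {"rx":0,"ry":0,"rz":15,"dx":-0.057,"dy":-0.235,"dz":0,"fingers":-1},
    {"rx":0,"ry":0,"rz":15,"dx":-0.057,"dy":-0.235,"dz":0,"fingers":-1},
  ],
)

```text
time_s: 8.52
tool_pos: [0.5919, -0.167, 0.1469]
orientation: [-0.001, 0.145, 0.989, 0.0]
ft_force: [-0.7, -0.6, -0.2]
gripper_width: 0.0859
gripper_force: 0.0
```

```bash
python3 - <<'E'
from h import *
flat('wrist','tray_two_center',[.5932,-.1629],.046)
go([.5932,-.1629],.013,73.4)
E
```

```text
wrist tray_two_center [ 593.7 -163.6] [ 62.2 130.7] 73.2 z 0.0444 tilt deg [-0.29  0.09]
t 8.62 pos [ 0.5919 -0.1635  0.1473] yaw 73.47 w 0.0848 F [ 0.4  0.7 -0.5] q6 -1.61
  shift [-0.0015  0.0009  0.1343] rotvec [ 0.  -0.2  0.1]
```

Call:
arm_command(
  commands=[
    {"rx":0,"ry":0,"rz":0,"dx":-0.002,"dy":0,"dz":0.035,"fingers":-1},
    {"rx":0,"ry":0,"rz":0,"dx":-0.002,"dy":0,"dz":0.07,"fingers":-1},
    {"rx":0,"ry":0,"rz":0,"dx":-0.002,"dy":0,"dz":0.1,"fingers":-1},
    {"rx":0,"ry":0,"rz":0,"dx":-0.002,"dy":0,"dz":0.122,"fingers":-1},
    {"rx":0,"ry":0,"rz":0,"dx":-0.002,"dy":0,"dz":0.134,"fingers":-1},
    {"rx":0,"ry":0,"rz":0,"dx":-0.002,"dy":0,"dz":0.134,"fingers":-1},
    {"rx":0,"ry":0,"rz":0,"dx":-0.002,"dy":0,"dz":0.134,"fingers":1},
    {"rx":0,"ry":0,"rz":0,"dx":-0.002,"dy":0,"dz":0.134,"fingers":1},
  ],
)

```text
time_s: 9.28
tool_pos: [0.5953, -0.1636, 0.0169]
orientation: [0.001, 0.143, 0.99, -0.0]
ft_force: [-0.1, -0.1, 0.3]
gripper_width: 0.0636
gripper_force: 0.0
```

Call:
arm_command(
  commands=[
    {"rx":0,"ry":0,"rz":0,"dx":0,"dy":0,"dz":0,"fingers":1},
    {"rx":0,"ry":0,"rz":0,"dx":0,"dy":0,"dz":0,"fingers":1},
    {"rx":0,"ry":0,"rz":0,"dx":0,"dy":0,"dz":0,"fingers":1},
    {"rx":0,"ry":0,"rz":0,"dx":0,"dy":0,"dz":0,"fingers":1},
  ],
)

```text
time_s: 9.62
tool_pos: [0.5956, -0.1638, 0.0172]
orientation: [0.002, 0.143, 0.99, -0.0]
ft_force: [0.3, 1.8, 7.3]
gripper_width: 0.0612
gripper_force: 55.0
```

Call:
arm_command(
  commands=[
    {"rx":0,"ry":0,"rz":0,"dx":0,"dy":0,"dz":-0.02,"fingers":1},
    {"rx":0,"ry":0,"rz":0,"dx":0,"dy":0,"dz":-0.05,"fingers":1},
    {"rx":0,"ry":0,"rz":0,"dx":0,"dy":0,"dz":-0.08,"fingers":1},
    {"rx":0,"ry":0,"rz":0,"dx":0,"dy":0,"dz":-0.11,"fingers":1},
    {"rx":0,"ry":0,"rz":0,"dx":0,"dy":0,"dz":-0.12,"fingers":1},
    {"rx":0,"ry":0,"rz":0,"dx":0,"dy":0,"dz":-0.12,"fingers":1},
    {"rx":0,"ry":0,"rz":0,"dx":0,"dy":0,"dz":-0.12,"fingers":1},
  ],
)

```text
time_s: 10.2
tool_pos: [0.5942, -0.1637, 0.1346]
orientation: [-0.0, 0.143, 0.99, 0.0]
ft_force: [-0.7, 0.9, -2.6]
gripper_width: 0.0613
gripper_force: 55.6
```

```bash
python3 - <<'E'
from h import *
meas('wrist','tray_two_center',[.5932,-.1629],.16)
go([.479,.3649],.13,88.5)
E
```

```text
wrist tray_two_center 0.86 [ 578.4 -158.7] [ 62.8 100.6] 73.4 med z 0.1619 edge 183 372 117 371
t 10.3 pos [ 0.5937 -0.1635  0.1332] yaw 73.55 w 0.0611 F [-0.4  0.2 -2.5] q6 -1.61
  shift [0.2596 0.4743 0.004 ] rotvec [  0.   -0.2 -15. ]
```

Call:
arm_command(
  commands=[
    {"rx":0,"ry":0,"rz":0,"dx":0.0175,"dy":0.032,"dz":0,"fingers":1},
    {"rx":0,"ry":0,"rz":0,"dx":0.035,"dy":0.064,"dz":0,"fingers":1},
    {"rx":0,"ry":0,"rz":0,"dx":0.0525,"dy":0.096,"dz":0,"fingers":1},
    {"rx":0,"ry":0,"rz":0,"dx":0.07,"dy":0.128,"dz":0,"fingers":1},
    {"rx":0,"ry":0,"rz":0,"dx":0.0875,"dy":0.16,"dz":0,"fingers":1},
    {"rx":0,"ry":0,"rz":0,"dx":0.105,"dy":0.192,"dz":0,"fingers":1},
    {"rx":0,"ry":0,"rz":0,"dx":0.1225,"dy":0.224,"dz":0,"fingers":1},
    {"rx":0,"ry":0,"rz":0,"dx":0.14,"dy":0.256,"dz":0,"fingers":1},
  ],
)

```text
time_s: 10.97
tool_pos: [0.5314, 0.1229, 0.1336]
orientation: [-0.001, 0.143, 0.99, -0.0]
ft_force: [1.4, -0.0, -1.5]
gripper_width: 0.0609
gripper_force: 55.5
```

Call:
arm_command(
  commands=[
    {"rx":0,"ry":0,"rz":-3,"dx":0.0175,"dy":0.032,"dz":0,"fingers":1},
    {"rx":0,"ry":0,"rz":-6,"dx":0.035,"dy":0.064,"dz":0,"fingers":1},
    {"rx":0,"ry":0,"rz":-9,"dx":0.0525,"dy":0.096,"dz":0,"fingers":1},
    {"rx":0,"ry":0,"rz":-12,"dx":0.07,"dy":0.128,"dz":0,"fingers":1},
    {"rx":0,"ry":0,"rz":-15,"dx":0.0875,"dy":0.16,"dz":0,"fingers":1},
    {"rx":0,"ry":0,"rz":-15,"dx":0.105,"dy":0.192,"dz":0,"fingers":1},
    {"rx":0,"ry":0,"rz":-15,"dx":0.1195,"dy":0.2185,"dz":0,"fingers":1},
    {"rx":0,"ry":0,"rz":-15,"dx":0.1195,"dy":0.2185,"dz":0,"fingers":1},
  ],
)

```text
time_s: 11.63
tool_pos: [0.4776, 0.369, 0.1332]
orientation: [-0.001, 0.011, 1.0, -0.0]
ft_force: [-0.5, -0.2, -2.0]
gripper_width: 0.0611
gripper_force: 55.6
```

Call:
arm_command(
  commands=[
    {"rx":0,"ry":0,"rz":0,"dx":0,"dy":0,"dz":0.02,"fingers":1},
    {"rx":0,"ry":0,"rz":0,"dx":0,"dy":0,"dz":0.03,"fingers":1},
    {"rx":0,"ry":0,"rz":0,"dx":0,"dy":0,"dz":0.03,"fingers":1},
    {"rx":0,"ry":0,"rz":0,"dx":0,"dy":0,"dz":0.03,"fingers":1},
  ],
)

```text
time_s: 11.97
tool_pos: [0.4797, 0.3641, 0.1041]
orientation: [-0.001, 0.013, 1.0, -0.001]
ft_force: [0.5, -0.1, -1.2]
gripper_width: 0.0608
gripper_force: 55.6
```

```bash
python3 - <<'E'
from h import *
c=ends();go([.479,.3649],.0675,88.5)
E
```

```text
tcp [0.4797 0.3641 0.1041] tray end x 0.4128 topz 0.1319 foot end x 0.3871
t 12.02 pos [0.4801 0.3644 0.1051] yaw 88.51 w 0.0611 F [-0.4  0.  -2. ] q6 -0.96
  shift [0.0011 0.0005 0.0376] rotvec [-0. -0.  0.]
```

Call:
arm_command(
  commands=[
    {"rx":0,"ry":0,"rz":0,"dx":0.0007,"dy":0.0005,"dz":0.015,"fingers":1},
    {"rx":0,"ry":0,"rz":0,"dx":0.0007,"dy":0.0005,"dz":0.022,"fingers":1},
    {"rx":0,"ry":0,"rz":0,"dx":0.0007,"dy":0.0005,"dz":0.026,"fingers":1},
    {"rx":0,"ry":0,"rz":0,"dx":0.0007,"dy":0.0005,"dz":0.029,"fingers":1},
    {"rx":0,"ry":0,"rz":0,"dx":0.0007,"dy":0.0005,"dz":0.032,"fingers":1},
    {"rx":0,"ry":0,"rz":0,"dx":0.0007,"dy":0.0005,"dz":0.035,"fingers":1},
    {"rx":0,"ry":0,"rz":0,"dx":0.0007,"dy":0.0005,"dz":0.037,"fingers":1},
    {"rx":0,"ry":0,"rz":0,"dx":0.0007,"dy":0.0005,"dz":0.038,"fingers":1},
  ],
)

```text
time_s: 12.68
tool_pos: [0.4793, 0.3654, 0.0675]
orientation: [0.0, 0.013, 1.0, 0.0]
ft_force: [-7.0, -4.3, 11.7]
gripper_width: 0.0607
gripper_force: 57.2
```

```bash
python3 - <<'E'
from h import *
c=ends();go([.479,.3649],.0675,88.5)
E
```

```text
tcp [0.4793 0.3654 0.0675] tray end x 0.4123 topz 0.0951 foot end x 0.3871
t 12.73 pos [0.4793 0.3654 0.0676] yaw 88.55 w 0.061 F [-0.8 -2.2 -0.5] q6 -0.95
  shift [ 0.0003 -0.0005  0.0001] rotvec [0.  0.  0.1]
```

Call:
arm_command(
  commands=[
    {"rx":0,"ry":0,"rz":0,"dx":0.0005,"dy":0,"dz":0.002,"fingers":1},
    {"rx":0,"ry":0,"rz":0,"dx":0.0005,"dy":0,"dz":0.002,"fingers":-1},
    {"rx":0,"ry":0,"rz":0,"dx":0.0005,"dy":0,"dz":0.002,"fingers":-1},
    {"rx":0,"ry":0,"rz":0,"dx":0,"dy":0,"dz":0,"fingers":-1},
    {"rx":0,"ry":0,"rz":0,"dx":0,"dy":0,"dz":-0.03,"fingers":-1},
    {"rx":0,"ry":0,"rz":0,"dx":0,"dy":0,"dz":-0.07,"fingers":-1},
    {"rx":0,"ry":0,"rz":0,"dx":0,"dy":0,"dz":-0.11,"fingers":-1},
    {"rx":0,"ry":0,"rz":0,"dx":0,"dy":0,"dz":-0.11,"fingers":-1},
  ],
)

```text
time_s: 13.4
tool_pos: [0.4815, 0.3669, 0.1857]
orientation: [0.005, 0.013, 1.0, 0.003]
ft_force: [-0.1, 0.9, 1.0]
gripper_width: 0.0853
gripper_force: 0.0
```

```bash
python3 - <<'E'
from h import *
flat('wrist','tray_two_center',[.478,.365],.096)
go([.4618,-.3475],.17,106.5)
E
```

```text
wrist tray_two_center [477.8 365.8] [ 62.3 130.3] 88.3 z 0.0945 tilt deg [-0.33  0.11]
t 13.5 pos [0.4797 0.3657 0.1789] yaw 88.55 w 0.0855 F [-0.5 -0.6 -1.8] q6 -0.95
  shift [-1.000e-04 -7.134e-01  7.500e-03] rotvec [  0.1   0.2 -17.9]
```

TWO is home (top 0.0945, which is 36 mm up, and level). Now plywood THREE, using the half-turn grasp to stay clear of the wrist limit.

Call:
arm_command(
  commands=[
    {"rx":0,"ry":0,"rz":0,"dx":0,"dy":-0.038,"dz":0,"fingers":-1},
    {"rx":0,"ry":0,"rz":0,"dx":0,"dy":-0.076,"dz":0,"fingers":-1},
    {"rx":0,"ry":0,"rz":0,"dx":0,"dy":-0.114,"dz":0,"fingers":-1},
    {"rx":0,"ry":0,"rz":0,"dx":0,"dy":-0.152,"dz":0,"fingers":-1},
    {"rx":0,"ry":0,"rz":0,"dx":0,"dy":-0.19,"dz":0,"fingers":-1},
    {"rx":0,"ry":0,"rz":0,"dx":0,"dy":-0.228,"dz":0,"fingers":-1},
    {"rx":0,"ry":0,"rz":0,"dx":0,"dy":-0.266,"dz":0,"fingers":-1},
    {"rx":0,"ry":0,"rz":0,"dx":0,"dy":-0.3,"dz":0,"fingers":-1},
  ],
)

```text
time_s: 14.17
tool_pos: [0.4707, 0.0634, 0.176]
orientation: [-0.001, 0.013, 1.0, -0.0]
ft_force: [0.7, 0.5, 0.6]
gripper_width: 0.0856
gripper_force: 0.0
```

Call:
arm_command(
  commands=[
    {"rx":0,"ry":0,"rz":6.75,"dx":0,"dy":-0.038,"dz":0,"fingers":-1},
    {"rx":0,"ry":0,"rz":13.5,"dx":0,"dy":-0.076,"dz":0,"fingers":-1},
    {"rx":0,"ry":0,"rz":20.25,"dx":0,"dy":-0.114,"dz":0,"fingers":-1},
    {"rx":0,"ry":0,"rz":27,"dx":0,"dy":-0.152,"dz":0,"fingers":-1},
    {"rx":0,"ry":0,"rz":33.75,"dx":0,"dy":-0.19,"dz":0,"fingers":-1},
    {"rx":0,"ry":0,"rz":40.5,"dx":0,"dy":-0.228,"dz":0,"fingers":-1},
    {"rx":0,"ry":0,"rz":47.25,"dx":0,"dy":-0.266,"dz":0,"fingers":-1},
    {"rx":0,"ry":0,"rz":54,"dx":0,"dy":-0.3,"dz":0,"fingers":-1},
  ],
)

```text
time_s: 14.83
tool_pos: [0.4631, -0.2365, 0.1758]
orientation: [-0.001, 0.468, 0.884, 0.0]
ft_force: [0.9, -0.8, 0.1]
gripper_width: 0.0859
gripper_force: 0.0
```

Call:
arm_command(
  commands=[
    {"rx":0,"ry":0,"rz":6.75,"dx":-0.018,"dy":-0.013,"dz":0,"fingers":-1},
    {"rx":0,"ry":0,"rz":13.5,"dx":-0.036,"dy":-0.026,"dz":0,"fingers":-1},
    {"rx":0,"ry":0,"rz":20.25,"dx":-0.054,"dy":-0.039,"dz":0,"fingers":-1},
    {"rx":0,"ry":0,"rz":27,"dx":-0.072,"dy":-0.052,"dz":0,"fingers":-1},
    {"rx":0,"ry":0,"rz":33.75,"dx":-0.091,"dy":-0.066,"dz":0,"fingers":-1},
    {"rx":0,"ry":0,"rz":40.5,"dx":-0.091,"dy":-0.066,"dz":0,"fingers":-1},
    {"rx":0,"ry":0,"rz":47.25,"dx":-0.091,"dy":-0.066,"dz":0,"fingers":-1},
    {"rx":0,"ry":0,"rz":54,"dx":-0.091,"dy":-0.066,"dz":0,"fingers":-1},
  ],
)

```text
time_s: 15.5
tool_pos: [0.4607, -0.3469, 0.1753]
orientation: [-0.001, 0.818, 0.575, -0.0]
ft_force: [0.2, 1.1, 0.1]
gripper_width: 0.0855
gripper_force: 0.0
```

Call:
arm_command(
  commands=[
    {"rx":0,"ry":0,"rz":6.75,"dx":0,"dy":0,"dz":0,"fingers":-1},
    {"rx":0,"ry":0,"rz":13.5,"dx":0,"dy":0,"dz":0,"fingers":-1},
    {"rx":0,"ry":0,"rz":20.25,"dx":0,"dy":0,"dz":0,"fingers":-1},
    {"rx":0,"ry":0,"rz":27,"dx":0,"dy":0,"dz":0,"fingers":-1},
    {"rx":0,"ry":0,"rz":33.75,"dx":0,"dy":0,"dz":0,"fingers":-1},
    {"rx":0,"ry":0,"rz":40.5,"dx":0,"dy":0,"dz":0,"fingers":-1},
    {"rx":0,"ry":0,"rz":47.25,"dx":0,"dy":0,"dz":0,"fingers":-1},
    {"rx":0,"ry":0,"rz":54,"dx":0,"dy":0,"dz":0,"fingers":-1},
  ],
)

```text
time_s: 16.17
tool_pos: [0.4609, -0.3465, 0.1755]
orientation: [-0.001, 0.99, 0.141, -0.001]
ft_force: [-0.0, 0.2, -0.1]
gripper_width: 0.0854
gripper_force: 0.0
```

```bash
python3 - <<'E'
from h import *
flat('wrist','tray_three_center',[.4618,-.3475],.046)
go([.4618,-.3475],.013,-73.5)
cap('wrist','w5.png')
E
```

```text
wrist tray_three_center [ 460.6 -347.6] [130.7  62.1] 16.6 z 0.0445 tilt deg [0.2  0.09]
t 16.27 pos [ 0.461  -0.3465  0.1757] yaw -73.58 w 0.0855 F [ 0.2 -0.5 -0.5] q6 0.58
  shift [0.0007 0.0015 0.1627] rotvec [-0.1  0.1 -0.1]
```

View pics/w5.png

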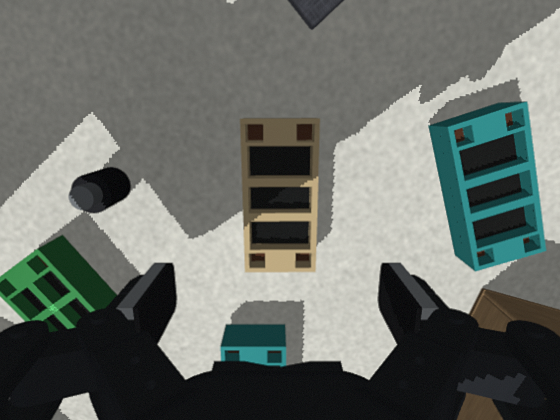

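Plywood THREE is at (280,195) between the fingers. The turquoise trays are to the right and below, and clear.

Call:
arm_command(
  commands=[
    {"rx":0,"ry":0,"rz":0,"dx":0,"dy":0.001,"dz":0.038,"fingers":-1},
    {"rx":0,"ry":0,"rz":0,"dx":0,"dy":0.001,"dz":0.076,"fingers":-1},
    {"rx":0,"ry":0,"rz":0,"dx":0,"dy":0.001,"dz":0.11,"fingers":-1},
    {"rx":0,"ry":0,"rz":0,"dx":0,"dy":0.001,"dz":0.14,"fingers":-1},
    {"rx":0,"ry":0,"rz":0,"dx":0,"dy":0.001,"dz":0.155,"fingers":-1},
    {"rx":0,"ry":0,"rz":0,"dx":0,"dy":0.001,"dz":0.163,"fingers":-1},
    {"rx":0,"ry":0,"rz":0,"dx":0,"dy":0.001,"dz":0.163,"fingers":-1},
    {"rx":0,"ry":0,"rz":0,"dx":0,"dy":0.001,"dz":0.163,"fingers":1},
  ],
)

```text
time_s: 16.98
tool_pos: [0.4618, -0.348, 0.0147]
orientation: [0.0, 0.989, 0.145, 0.0]
ft_force: [-0.2, -0.2, 0.9]
gripper_width: 0.0755
gripper_force: 0.0
```

Call:
arm_command(
  commands=[
    {"rx":0,"ry":0,"rz":0,"dx":0,"dy":0,"dz":0,"fingers":1},
    {"rx":0,"ry":0,"rz":0,"dx":0,"dy":0,"dz":0,"fingers":1},
    {"rx":0,"ry":0,"rz":0,"dx":0,"dy":0,"dz":0,"fingers":1},
    {"rx":0,"ry":0,"rz":0,"dx":0,"dy":0,"dz":0,"fingers":1},
    {"rx":0,"ry":0,"rz":0,"dx":0,"dy":0,"dz":0,"fingers":1},
  ],
)

```text
time_s: 17.4
tool_pos: [0.4623, -0.3484, 0.0158]
orientation: [0.001, 0.99, 0.144, 0.001]
ft_force: [0.5, -0.7, 7.8]
gripper_width: 0.0612
gripper_force: 53.9
```

Call:
arm_command(
  commands=[
    {"rx":0,"ry":0,"rz":0,"dx":0,"dy":0,"dz":-0.02,"fingers":1},
    {"rx":0,"ry":0,"rz":0,"dx":0,"dy":0,"dz":-0.05,"fingers":1},
    {"rx":0,"ry":0,"rz":0,"dx":0,"dy":0,"dz":-0.085,"fingers":1},
    {"rx":0,"ry":0,"rz":0,"dx":0,"dy":0,"dz":-0.12,"fingers":1},
    {"rx":0,"ry":0,"rz":0,"dx":0,"dy":0,"dz":-0.15,"fingers":1},
    {"rx":0,"ry":0,"rz":0,"dx":0,"dy":0,"dz":-0.155,"fingers":1},
    {"rx":0,"ry":0,"rz":0,"dx":0,"dy":0,"dz":-0.155,"fingers":1},
    {"rx":0,"ry":0,"rz":0,"dx":0,"dy":0,"dz":-0.155,"fingers":1},
  ],
)

```text
time_s: 18.07
tool_pos: [0.4613, -0.3475, 0.1685]
orientation: [-0.0, 0.99, 0.144, -0.0]
ft_force: [-0.4, 0.1, -1.7]
gripper_width: 0.0614
gripper_force: 55.9
```

```bash
python3 - <<'E'
from h import *
meas('wrist','tray_three_center',[.4618,-.3475],.198)
go([.479,.3652],.167,-91.5)
E
```

```text
wrist tray_three_center 0.58 [ 477.2 -342.2] [95.3 63.6] 16.5 med z 0.1973 edge 181 372 123 371
t 18.17 pos [ 0.4611 -0.3473  0.1675] yaw -73.44 w 0.0611 F [ 0.3 -0.2 -1.8] q6 0.57
  shift [ 0.2202 -0.6779  0.0018] rotvec [-0.1  0.1 18.1]
```

Call:
arm_command(
  commands=[
    {"rx":0,"ry":0,"rz":0,"dx":0.012,"dy":-0.037,"dz":0,"fingers":1},
    {"rx":0,"ry":0,"rz":0,"dx":0.024,"dy":-0.074,"dz":0,"fingers":1},
    {"rx":0,"ry":0,"rz":0,"dx":0.036,"dy":-0.111,"dz":0,"fingers":1},
    {"rx":0,"ry":0,"rz":0,"dx":0.048,"dy":-0.148,"dz":0,"fingers":1},
    {"rx":0,"ry":0,"rz":0,"dx":0.06,"dy":-0.185,"dz":0,"fingers":1},
    {"rx":0,"ry":0,"rz":0,"dx":0.072,"dy":-0.222,"dz":0,"fingers":1},
    {"rx":0,"ry":0,"rz":0,"dx":0.084,"dy":-0.259,"dz":0,"fingers":1},
    {"rx":0,"ry":0,"rz":0,"dx":0.095,"dy":-0.292,"dz":0,"fingers":1},
  ],
)

```text
time_s: 18.83
tool_pos: [0.4686, -0.0386, 0.1681]
orientation: [-0.0, 0.99, 0.144, -0.001]
ft_force: [0.5, -0.3, -1.3]
gripper_width: 0.0613
gripper_force: 55.8
```

Call:
arm_command(
  commands=[
    {"rx":0,"ry":0,"rz":0,"dx":0.012,"dy":-0.037,"dz":0,"fingers":1},
    {"rx":0,"ry":0,"rz":0,"dx":0.024,"dy":-0.074,"dz":0,"fingers":1},
    {"rx":0,"ry":0,"rz":0,"dx":0.036,"dy":-0.111,"dz":0,"fingers":1},
    {"rx":0,"ry":0,"rz":0,"dx":0.048,"dy":-0.148,"dz":0,"fingers":1},
    {"rx":0,"ry":0,"rz":0,"dx":0.06,"dy":-0.185,"dz":0,"fingers":1},
    {"rx":0,"ry":0,"rz":0,"dx":0.072,"dy":-0.222,"dz":0,"fingers":1},
    {"rx":0,"ry":0,"rz":0,"dx":0.084,"dy":-0.259,"dz":0,"fingers":1},
    {"rx":0,"ry":0,"rz":0,"dx":0.095,"dy":-0.292,"dz":0,"fingers":1},
  ],
)

```text
time_s: 19.5
tool_pos: [0.4765, 0.2683, 0.1678]
orientation: [0.0, 0.99, 0.144, -0.001]
ft_force: [0.2, -0.9, -1.3]
gripper_width: 0.061
gripper_force: 55.8
```

Call:
arm_command(
  commands=[
    {"rx":0,"ry":0,"rz":4,"dx":0.01,"dy":-0.03,"dz":0,"fingers":1},
    {"rx":0,"ry":0,"rz":9,"dx":0.02,"dy":-0.06,"dz":0,"fingers":1},
    {"rx":0,"ry":0,"rz":14,"dx":0.03,"dy":-0.09,"dz":0,"fingers":1},
    {"rx":0,"ry":0,"rz":18,"dx":0.03,"dy":-0.094,"dz":0,"fingers":1},
    {"rx":0,"ry":0,"rz":18,"dx":0.03,"dy":-0.094,"dz":0,"fingers":1},
    {"rx":0,"ry":0,"rz":18,"dx":0.03,"dy":-0.094,"dz":0.02,"fingers":1},
    {"rx":0,"ry":0,"rz":18,"dx":0.03,"dy":-0.094,"dz":0.025,"fingers":1},
    {"rx":0,"ry":0,"rz":18,"dx":0.03,"dy":-0.094,"dz":0.025,"fingers":1},
  ],
)

```text
time_s: 20.17
tool_pos: [0.4786, 0.3634, 0.142]
orientation: [0.001, 1.0, -0.012, -0.002]
ft_force: [0.3, -0.3, -2.1]
gripper_width: 0.061
gripper_force: 55.8
```

```bash
cat >> h.py <<'E'
def heldc(k):
    """held tray: visible far end (+x side or -x side) by silhouette rectangle -> centre"""
    s=ctrl.read_state();p=np.array(s['tool_pos']);c=cap('wrist');h=p[2]+.030
    for d in ctrl.silhouettes('wrist',k):
        v,u=np.nonzero(d['pixels']);P=w_d(c,np.c_[u,v]);P=P[abs(P[:,2]-h)<.006]
        if len(P)<100: continue
        r=cv2.minAreaRect((P[:,:2]*1000).astype(np.float32));b=cv2.boxPoints(r);C=np.array(r[0])
        w,hh=r[1];a=np.radians(r[2]+(0 if w>hh else 90));L=np.array([np.cos(a),np.sin(a)])
        if L@(C-p[:2]*1000)<0: L=-L
        end=C+L*max(r[1])/2;print('held centre mm',np.round(end-65*L,1),'ang',np.degrees(a).round(1)%180,'topz',np.median(P[:,2]).round(4),'tcp',np.round(p[:3],4));return
E
python3 - <<'E'
from h import *
c=ctrl.capture('wrist');heldc('tray_three_center');go([.4785,.3655],.102,-91.5)
E
```

```text
held centre mm [478.5 364.5] ang 178.5 topz 0.1721 tcp [0.4792 0.3638 0.1434]
t 20.32 pos [0.4797 0.3644 0.1449] yaw -91.44 w 0.0611 F [ 0.4 -0.2 -2.4] q6 2.18
  shift [-0.0012 -0.0011  0.0429] rotvec [-0.  -0.   0.1]
```

Call:
arm_command(
  commands=[
    {"rx":0,"ry":0,"rz":0,"dx":-0.0007,"dy":-0.0008,"dz":0.018,"fingers":1},
    {"rx":0,"ry":0,"rz":0,"dx":-0.0007,"dy":-0.0008,"dz":0.026,"fingers":1},
    {"rx":0,"ry":0,"rz":0,"dx":-0.0007,"dy":-0.0008,"dz":0.03,"fingers":1},
    {"rx":0,"ry":0,"rz":0,"dx":-0.0007,"dy":-0.0008,"dz":0.033,"fingers":1},
    {"rx":0,"ry":0,"rz":0,"dx":-0.0007,"dy":-0.0008,"dz":0.036,"fingers":1},
    {"rx":0,"ry":0,"rz":0,"dx":-0.0007,"dy":-0.0008,"dz":0.039,"fingers":1},
    {"rx":0,"ry":0,"rz":0,"dx":-0.0007,"dy":-0.0008,"dz":0.041,"fingers":1},
    {"rx":0,"ry":0,"rz":0,"dx":-0.0007,"dy":-0.0008,"dz":0.042,"fingers":1},
  ],
)

```text
time_s: 20.98
tool_pos: [0.4787, 0.3656, 0.1022]
orientation: [-0.0, 1.0, -0.013, 0.0]
ft_force: [0.1, 0.6, -0.8]
gripper_width: 0.061
gripper_force: 55.9
```

```bash
python3 - <<'E'
from h import *
heldc('tray_three_center');go([.4785,.3655],.102,-91.5)
E
```

```text
held centre mm [477.9 366.2] ang 178.6 topz 0.131 tcp [0.4787 0.3656 0.1022]
t 21.08 pos [0.4787 0.3656 0.1024] yaw -91.45 w 0.061 F [-0.8  0.6 -2.3] q6 2.19
  shift [-0.0002  0.0001  0.0004] rotvec [-0.  -0.   0.1]
```

Call:
arm_command(
  commands=[
    {"rx":0,"ry":0,"rz":0,"dx":0,"dy":0,"dz":0.001,"fingers":1},
    {"rx":0,"ry":0,"rz":0,"dx":0,"dy":0,"dz":0.002,"fingers":1},
    {"rx":0,"ry":0,"rz":0,"dx":0,"dy":0,"dz":0.0025,"fingers":1},
  ],
)

```text
time_s: 21.33
tool_pos: [0.4788, 0.3657, 0.1021]
orientation: [-0.0, 1.0, -0.013, 0.001]
ft_force: [-11.4, -7.4, 24.2]
gripper_width: 0.061
gripper_force: 58.9
```

Call:
arm_command(
  commands=[
    {"rx":0,"ry":0,"rz":0,"dx":0,"dy":0,"dz":0,"fingers":-1},
    {"rx":0,"ry":0,"rz":0,"dx":0,"dy":0,"dz":0,"fingers":-1},
    {"rx":0,"ry":0,"rz":0,"dx":0,"dy":0,"dz":-0.002,"fingers":-1},
    {"rx":0,"ry":0,"rz":0,"dx":0,"dy":0,"dz":-0.03,"fingers":-1},
    {"rx":0,"ry":0,"rz":0,"dx":0,"dy":0,"dz":-0.07,"fingers":-1},
    {"rx":0,"ry":0,"rz":0,"dx":0,"dy":0,"dz":-0.11,"fingers":-1},
    {"rx":0,"ry":0,"rz":0,"dx":0,"dy":0,"dz":-0.11,"fingers":-1},
    {"rx":0,"ry":0,"rz":0,"dx":0,"dy":0,"dz":-0.11,"fingers":-1},
  ],
)

```text
time_s: 22.0
tool_pos: [0.4794, 0.3661, 0.2123]
orientation: [-0.001, 1.0, -0.013, 0.002]
ft_force: [0.5, 0.0, -1.3]
gripper_width: 0.0856
gripper_force: 0.0
```

```bash
python3 - <<'E'
from h import *
flat('wrist','tray_three_center',[.478,.365],.131)
go([.4387,-.002],.17,-96.6)
E
```

```text
none
t 22.1 pos [0.4784 0.3654 0.209 ] yaw -91.45 w 0.0852 F [ 0.1 -0.  -1. ] q6 2.19
  shift [-0.0304  0.3683  0.0392] rotvec [0.  0.  5.1]
```

```bash
python3 - <<'E'
from h import *
c=cap('wrist','w6.png')
v,u=np.mgrid[0:420,0:560];P=w_d(c,np.c_[u.ravel(),v.ravel()]);img=c['img'].reshape(-1,3)
m=(abs(P[:,0]-.478)<.08)&(abs(P[:,1]-.365)<.045)&(abs(P[:,2]-.13)<.008);P=P[m]
r=cv2.minAreaRect((P[:,:2]*1000).astype(np.float32));A=np.c_[P[:,:2]-P[:,:2].mean(0),np.ones(len(P))]
s=np.linalg.lstsq(A,P[:,2],rcond=None)[0];print(len(P),r,s[2],np.degrees(s[:2]))
E
```

```text
8910 ((477.68951416015625, 366.7862854003906), (62.239376068115234, 130.35745239257812), 88.43853759765625) 0.13032009493093993 [0.46325822 0.03704565]
```

Call:
arm_command(
  commands=[
    {"rx":0,"ry":0,"rz":0,"dx":-0.003,"dy":0.038,"dz":0,"fingers":-1},
    {"rx":0,"ry":0,"rz":0,"dx":-0.006,"dy":0.076,"dz":0,"fingers":-1},
    {"rx":0,"ry":0,"rz":0,"dx":-0.009,"dy":0.114,"dz":0,"fingers":-1},
    {"rx":0,"ry":0,"rz":0,"dx":-0.012,"dy":0.152,"dz":0,"fingers":-1},
    {"rx":0,"ry":0,"rz":0,"dx":-0.015,"dy":0.19,"dz":0,"fingers":-1},
    {"rx":0,"ry":0,"rz":0,"dx":-0.018,"dy":0.228,"dz":0,"fingers":-1},
    {"rx":0,"ry":0,"rz":0,"dx":-0.021,"dy":0.266,"dz":0,"fingers":-1},
    {"rx":0,"ry":0,"rz":0,"dx":-0.024,"dy":0.3,"dz":0,"fingers":-1},
  ],
)

```text
time_s: 22.82
tool_pos: [0.4461, 0.0644, 0.2087]
orientation: [0.0, 1.0, -0.013, -0.001]
ft_force: [0.6, 0.6, -0.4]
gripper_width: 0.0853
gripper_force: 0.0
```

Call:
arm_command(
  commands=[
    {"rx":0,"ry":0,"rz":3,"dx":-0.004,"dy":0.035,"dz":0.02,"fingers":-1},
    {"rx":0,"ry":0,"rz":5,"dx":-0.006,"dy":0.068,"dz":0.045,"fingers":-1},
    {"rx":0,"ry":0,"rz":5,"dx":-0.006,"dy":0.068,"dz":0.055,"fingers":-1},
    {"rx":0,"ry":0,"rz":5,"dx":-0.006,"dy":0.068,"dz":0.055,"fingers":-1},
  ],
)

```text
time_s: 23.15
tool_pos: [0.4378, -0.0026, 0.152]
orientation: [-0.0, 0.998, -0.058, -0.003]
ft_force: [0.4, 0.0, 0.8]
gripper_width: 0.0852
gripper_force: 0.0
```

```bash
python3 - <<'E'
from h import *
flat('wrist','tray_six_center',[.4387,-.002],.046)
go([.4387,-.002],.013,-96.6)
E
```

```text
wrist tray_six_center [438.2  -1.5] [ 62.3 130.3] 83.3 z 0.0446 tilt deg [0.19 0.07]
t 23.25 pos [ 0.4394 -0.0011  0.1546] yaw -96.43 w 0.0856 F [-0.2  1.  -0.1] q6 1.6
  shift [-0.0004  0.001   0.1416] rotvec [-0.   0.1  0.2]
```

THREE is home (top 0.1303, level). SIX measures (438,−1.5), so I go down and grip.

Call:
arm_command(
  commands=[
    {"rx":0,"ry":0,"rz":0,"dx":0,"dy":0.001,"dz":0.037,"fingers":-1},
    {"rx":0,"ry":0,"rz":0,"dx":0,"dy":0.001,"dz":0.072,"fingers":-1},
    {"rx":0,"ry":0,"rz":0,"dx":0,"dy":0.001,"dz":0.105,"fingers":-1},
    {"rx":0,"ry":0,"rz":0,"dx":0,"dy":0.001,"dz":0.128,"fingers":-1},
    {"rx":0,"ry":0,"rz":0,"dx":0,"dy":0.001,"dz":0.14,"fingers":-1},
    {"rx":0,"ry":0,"rz":0,"dx":0,"dy":0.001,"dz":0.14,"fingers":-1},
    {"rx":0,"ry":0,"rz":0,"dx":0,"dy":0.001,"dz":0.14,"fingers":1},
    {"rx":0,"ry":0,"rz":0,"dx":0,"dy":0.001,"dz":0.14,"fingers":1},
  ],
)

```text
time_s: 23.92
tool_pos: [0.4403, -0.002, 0.0161]
orientation: [0.0, 0.998, -0.056, 0.001]
ft_force: [-0.5, 0.2, -0.3]
gripper_width: 0.0637
gripper_force: 0.0
```

Call:
arm_command(
  commands=[
    {"rx":0,"ry":0,"rz":0,"dx":0,"dy":0,"dz":0,"fingers":1},
    {"rx":0,"ry":0,"rz":0,"dx":0,"dy":0,"dz":0,"fingers":1},
    {"rx":0,"ry":0,"rz":0,"dx":0,"dy":0,"dz":0,"fingers":1},
    {"rx":0,"ry":0,"rz":0,"dx":0,"dy":0,"dz":0,"fingers":1},
  ],
)

```text
time_s: 24.25
tool_pos: [0.4406, -0.0023, 0.0164]
orientation: [-0.0, 0.998, -0.056, 0.002]
ft_force: [1.2, 2.9, 8.9]
gripper_width: 0.0612
gripper_force: 54.0
```

Call:
arm_command(
  commands=[
    {"rx":0,"ry":0,"rz":0,"dx":0,"dy":0,"dz":-0.02,"fingers":1},
    {"rx":0,"ry":0,"rz":0,"dx":0,"dy":0,"dz":-0.055,"fingers":1},
    {"rx":0,"ry":0,"rz":0,"dx":0,"dy":0,"dz":-0.09,"fingers":1},
    {"rx":0,"ry":0,"rz":0,"dx":0,"dy":0,"dz":-0.125,"fingers":1},
    {"rx":0,"ry":0,"rz":0,"dx":0,"dy":0,"dz":-0.16,"fingers":1},
    {"rx":0,"ry":0,"rz":0,"dx":0,"dy":0,"dz":-0.185,"fingers":1},
    {"rx":0,"ry":0,"rz":0,"dx":0,"dy":0,"dz":-0.185,"fingers":1},
    {"rx":0,"ry":0,"rz":0,"dx":0,"dy":0,"dz":-0.185,"fingers":1},
  ],
)

```text
time_s: 24.92
tool_pos: [0.4395, -0.0025, 0.2009]
orientation: [0.0, 0.998, -0.056, 0.001]
ft_force: [-0.6, -0.3, -3.7]
gripper_width: 0.0613
gripper_force: 57.4
```

```bash
python3 - <<'E'
from h import *
ctrl.capture('wrist');heldc('tray_six_center');go([.4785,.3656],.2,-91.5)
E
```

```text
held centre mm [437.3  -1.7] ang 173.5 topz 0.2277 tcp [ 0.4389 -0.0024  0.1995]
t 25.07 pos [ 0.4386 -0.0025  0.1985] yaw -96.45 w 0.061 F [ 0.3  0.5 -2.7] q6 1.59
  shift [-0.0017 -0.3702 -0.0015] rotvec [-0.   0.1 -4.9]
```

Call:
arm_command(
  commands=[
    {"rx":0,"ry":0,"rz":0,"dx":0,"dy":-0.036,"dz":0,"fingers":1},
    {"rx":0,"ry":0,"rz":0,"dx":0,"dy":-0.072,"dz":0,"fingers":1},
    {"rx":0,"ry":0,"rz":0,"dx":-0.001,"dy":-0.108,"dz":0,"fingers":1},
    {"rx":0,"ry":0,"rz":0,"dx":-0.001,"dy":-0.144,"dz":0,"fingers":1},
    {"rx":0,"ry":0,"rz":0,"dx":-0.001,"dy":-0.18,"dz":0,"fingers":1},
    {"rx":0,"ry":0,"rz":0,"dx":-0.002,"dy":-0.216,"dz":0,"fingers":1},
    {"rx":0,"ry":0,"rz":0,"dx":-0.002,"dy":-0.252,"dz":0,"fingers":1},
    {"rx":0,"ry":0,"rz":0,"dx":-0.002,"dy":-0.285,"dz":0,"fingers":1},
  ],
)

```text
time_s: 25.73
tool_pos: [0.4686, 0.2828, 0.1981]
orientation: [0.001, 0.998, -0.056, -0.001]
ft_force: [0.9, -0.4, -2.7]
gripper_width: 0.061
gripper_force: 57.2
```

Call:
arm_command(
  commands=[
    {"rx":0,"ry":0,"rz":-2,"dx":0,"dy":-0.035,"dz":0,"fingers":1},
    {"rx":0,"ry":0,"rz":-4,"dx":0,"dy":-0.065,"dz":0,"fingers":1},
    {"rx":0,"ry":0,"rz":-5,"dx":0,"dy":-0.0855,"dz":0,"fingers":1},
    {"rx":0,"ry":0,"rz":-5,"dx":0,"dy":-0.0855,"dz":0,"fingers":1},
    {"rx":0,"ry":0,"rz":-5,"dx":0,"dy":-0.0855,"dz":0.012,"fingers":1},
    {"rx":0,"ry":0,"rz":-5,"dx":0,"dy":-0.0855,"dz":0.025,"fingers":1},
    {"rx":0,"ry":0,"rz":-5,"dx":0,"dy":-0.0855,"dz":0.025,"fingers":1},
    {"rx":0,"ry":0,"rz":-5,"dx":0,"dy":-0.0855,"dz":0.025,"fingers":1},
  ],
)

```text
time_s: 26.4
tool_pos: [0.4785, 0.3648, 0.1732]
orientation: [0.001, 1.0, -0.013, -0.001]
ft_force: [1.0, -0.1, -2.6]
gripper_width: 0.061
gripper_force: 57.1
```

```bash
python3 - <<'E'
from h import *
ctrl.capture('wrist');heldc('tray_six_center');go([.479,.3656],.1387,-91.5)
E
```

```text
held centre mm [477.3 365.9] ang 178.3 topz 0.2025 tcp [0.4789 0.3651 0.1743]
t 26.55 pos [0.4792 0.3655 0.1753] yaw -91.48 w 0.0612 F [-0.1 -0.6 -2.5] q6 2.19
  shift [-0.0002 -0.0001  0.0366] rotvec [-0. -0.  0.]
```

Call:
arm_command(
  commands=[
    {"rx":0,"ry":0,"rz":0,"dx":0,"dy":0,"dz":0.014,"fingers":1},
    {"rx":0,"ry":0,"rz":0,"dx":0,"dy":0,"dz":0.021,"fingers":1},
    {"rx":0,"ry":0,"rz":0,"dx":0,"dy":0,"dz":0.025,"fingers":1},
    {"rx":0,"ry":0,"rz":0,"dx":0,"dy":0,"dz":0.028,"fingers":1},
    {"rx":0,"ry":0,"rz":0,"dx":0,"dy":0,"dz":0.031,"fingers":1},
    {"rx":0,"ry":0,"rz":0,"dx":0,"dy":0,"dz":0.034,"fingers":1},
    {"rx":0,"ry":0,"rz":0,"dx":0,"dy":0,"dz":0.036,"fingers":1},
    {"rx":0,"ry":0,"rz":0,"dx":0,"dy":0,"dz":0.037,"fingers":1},
  ],
)

```text
time_s: 27.22
tool_pos: [0.479, 0.366, 0.1388]
orientation: [-0.0, 1.0, -0.013, 0.0]
ft_force: [-7.2, -4.2, 14.8]
gripper_width: 0.0609
gripper_force: 59.1
```

```bash
python3 - <<'E'
from h import *
heldc('tray_six_center');go([.479,.3656],.1387,-91.5)
E
```

```text
held centre mm [477.4 367.1] ang 178.5 topz 0.167 tcp [0.479  0.366  0.1388]
t 27.32 pos [0.4791 0.3661 0.1388] yaw -91.45 w 0.0611 F [-2.  -1.6  4.6] q6 2.19
  shift [-0.0001  0.0005  0.0001] rotvec [-0.  -0.1  0.1]
```

Seated at the expected height. A short press, then release, retreat and check.

Call:
arm_command(
  commands=[
    {"rx":0,"ry":0,"rz":0,"dx":0,"dy":0,"dz":0.001,"fingers":1},
    {"rx":0,"ry":0,"rz":0,"dx":0,"dy":0,"dz":0.0015,"fingers":1},
  ],
)

```text
time_s: 27.48
tool_pos: [0.4792, 0.3661, 0.1387]
orientation: [-0.001, 1.0, -0.013, 0.001]
ft_force: [-10.7, -6.7, 22.5]
gripper_width: 0.0611
gripper_force: 60.2
```

Call:
arm_command(
  commands=[
    {"rx":0,"ry":0,"rz":0,"dx":0,"dy":0,"dz":0,"fingers":-1},
    {"rx":0,"ry":0,"rz":0,"dx":0,"dy":0,"dz":0,"fingers":-1},
    {"rx":0,"ry":0,"rz":0,"dx":0,"dy":0,"dz":-0.002,"fingers":-1},
    {"rx":0,"ry":0,"rz":0,"dx":0,"dy":0,"dz":-0.03,"fingers":-1},
    {"rx":0,"ry":0,"rz":0,"dx":0,"dy":0,"dz":-0.07,"fingers":-1},
    {"rx":0,"ry":0,"rz":0,"dx":0,"dy":0,"dz":-0.11,"fingers":-1},
    {"rx":0,"ry":0,"rz":0,"dx":0,"dy":0,"dz":-0.11,"fingers":-1},
    {"rx":0,"ry":0,"rz":0,"dx":0,"dy":0,"dz":-0.11,"fingers":-1},
  ],
)

```text
time_s: 28.15
tool_pos: [0.4795, 0.3663, 0.2488]
orientation: [-0.001, 1.0, -0.013, 0.002]
ft_force: [0.3, -0.2, -0.3]
gripper_width: 0.0854
gripper_force: 0.0
```

```bash
python3 - <<'E'
from h import *
c=cap('wrist')
v,u=np.mgrid[0:420,0:560];P=w_d(c,np.c_[u.ravel(),v.ravel()])
m=(abs(P[:,0]-.478)<.08)&(abs(P[:,1]-.365)<.045)&(abs(P[:,2]-.166)<.008);P=P[m]
r=cv2.minAreaRect((P[:,:2]*1000).astype(np.float32));A=np.c_[P[:,:2]-P[:,:2].mean(0),np.ones(len(P))]
s=np.linalg.lstsq(A,P[:,2],rcond=None)[0];print(len(P),r,s[2],np.degrees(s[:2]))
c=cap('side');t=cap('top')
i=c['img'][:,:,::-1];a=cv2.resize(i[60:300,140:400],None,fx=1.5,fy=1.5);b=cv2.resize(t['img'][:,:,::-1],(400,300))
o=np.zeros((360,800,3),np.uint8);o[:,:390]=a;o[:300,400:]=b;cv2.imwrite('pics/end.png',o)
E
```

```text
9532 ((477.55352783203125, 367.17108154296875), (62.339637756347656, 129.6038818359375), 88.44513702392578) 0.16648702275542057 [0.42259274 0.04389903]
```

View pics/end.png

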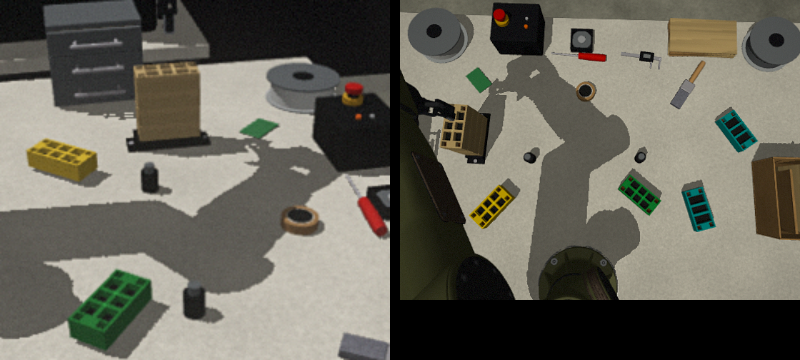

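The side view (left) shows the four-tray stack square on the base with no gaps, six pockets on top, and both bottles upright at (150,178) and (194,300). The top view (right) agrees. Top face z is 0.1665, 36 mm above THREE, and level, so I hand in.

```bash
python3 -c "
from h import *
print(ctrl.hand_in())"
```

```text
the job is handed in; nothing more can be done
None
```

The four plywood trays are stacked fully home on the base block in the order one, two, three, six, both ink bottles are still standing, and the job was handed in at about 28 s of the 147 s allowed; the hand-in returned no verdict.

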